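# Make up a mineral testing kit and a rock kit

### The job

Make up two kits from the stock: in the three-cell tray, the bar magnet lengthwise along the middle of the long cell, and a white pot and the glass vial upright in the two small cells; in the two-cell tray, the rock and the other white pot, the pot upright. Put one thing in each cell, about in its middle; either small cell of a tray will do. Do not let the glass vial fall over, and leave the spot plate and the marker pen where they are.

Things in the scene. Friction and masses are not known exactly. Their poses are not given: they have to be found in the camera images.
- pot_a_mid (a point): white plastic screw-cap pot, round, 34 mm in diameter, 50 mm tall, standing upright; one of two alike and interchangeable. This point is its centre, 25 mm above its underside; z is up along its axis
- pot_b_mid (a point): white plastic screw-cap pot, round, 34 mm in diameter, 50 mm tall, standing upright; one of two alike and interchangeable. This point is its centre, 25 mm above its underside; z is up along its axis
- vial_mid (a point): clear glass vial with a white snap cap that has a small thumb tab, body about 25 mm in diameter, 53 mm tall, upright; thinner than the pots. This point is its centre on the axis of the glass, 26.5 mm above its underside; z is up along its axis, the tab points to its -y
- rock_mid (a point): pale lump of rock, 44 mm along its x, 36 mm along its y, 32 mm tall, best gripped across y. This point is its centre, 16 mm above its underside
- magnet_mid (a point): bar magnet lying flat, 12 mm wide (x), 90 mm long (y), 12 mm tall (z). This point is its centre, 6 mm above its underside
- kit_tray_three: grey plastic tray fixed to the table, 135 mm (x) by 133 mm (y), 12 mm high, open above, walls 3 mm thick, floor 3 mm thick. Origin at the centre of its underside. One long cell, 64 mm (x) by 127 mm (y) inside, centred at x = -33 mm, y = 0 of its frame; two small cells, 62 by 62 mm inside, centred at x = +33 mm, y = +32.5 mm and y = -32.5 mm
- kit_tray_two: grey plastic tray fixed to the table, 68 mm (x) by 133 mm (y), 12 mm high, open above, walls 3 mm thick, floor 3 mm thick. Origin at the centre of its underside. Two cells, 62 by 62 mm inside, centred at x = 0, y = +32.5 mm and y = -32.5 mm of its frame
- spot_plate: bystander: round white porcelain spot plate with three wells, 70 mm in diameter, 9 mm tall, loose behind the work. Origin at the centre of its underside
- marker_pen: bystander: white marker pen with a black cap, 132 mm long (y), 13 mm thick, lying loose behind the work. Origin at the centre of its underside
There are look-alikes about, which are no part of the job. Leave any red look-alike of the part that bears magnet_mid alone.

How it is judged:
By the outcome, as a careful person would: the job done as asked, in the order asked, and still so for the second after the job is handed in, with the robot touching nothing.
It also fails if it takes over 115 s, if anything falls off the work surface, if the arm or the gripper's body presses on something with over 40 N, if the wrist force passes 120 N, or if a joint passes its speed limit or range.

### The arm

A 6-joint arm with a two-finger parallel gripper is mounted at the origin on a cart in front of the work surface, level with it; the furniture and walls round the work are solid. World frame = base frame: x ahead of the robot, y to its left, z up, the work surface at z = 0. Lengths are in m, angles in rad, forces in N, time in s.
With the tool pointing down it reaches from about 0.375 to 0.9 m from the base axis. Payload 3.1 kg.
Tool frame: the origin (TCP) lies midway between the tips of the shut fingers; the grasp point (between the pads) lies 19 mm behind it (pinch_z is the distance from the TCP to the grasp point, in m); y points along the fingers, z is the direction in which the jaws open and shut, and the axes are right-handed (so a half turn about y gives the same grasp; the last joint's range is limited). The gripper opens to 87 mm and grips with 3 to 60 N. Pads are 19 mm wide; open, the fingers measure 117 mm over their backs; the gripper's body (75 mm by 190 mm) begins 51 mm behind the grasp point.
Start: joints at [-1.282, 0.527, 1.433, -0, 1.181, -0.178], TCP at [0.281, -0.558, 0.223] pointing down, gripper open.
Joint ranges: [-3.08, 3.08], [-0.75, 2.2], [0.22, 2.44], [-1.43, 4.57], [0, 2.65], [-2.85, 2.85]. Speed limits (rad/s): [2.79, 2.79, 3.14, 3.14, 3.14, 3.14].

### API

Orientations are given as a unit quaternion [x, y, z, w].
In Python, from rig import * gives the robot as it stands.
- The arm moves only by the tool drive_tool, never from a script. Its argument "plan" is a list of rows, each a list of 7 numbers: the shift along the tool's x, y, z in mm, then the turn, a rotation vector about the tool's x, y, z in degrees, then the finger opening in mm, from 0 to 87. A call has 1 to 10 rows; each row is the pose to reach, as a shift and turn from the pose commanded when the call began, along the tool's axes at that moment; what a row does not reach only later rows make up. A row lasts 1/10 s, in which the tool goes at most 50 mm and 8.59 degrees, less where a joint would pass 70% of its speed; a pose out of reach is approached as far as the arm can. A call with a gripper value outside its range is refused whole. The fingers move at their own pace and stop on an object; "newtons" is the grip in N (left out, the last holds). Time passes only in rows, so rows that repeat a pose let the fingers close. It gives the time, the measured TCP pose, the force and the opening at its end, in the units of the state.
- get_obs(): the state, without advancing time (a new reading comes with each control period).
- camera(name): name is "scene" or "side" or "wrist"; returns the picture (480x640x3 uint8, blue, green, red); there is no depth.
- get_calibration(name): a dict with "fx", "fy", "cx", "cy" (pixels), "origin" and "rotation" of the camera in the world; the wrist camera has in their place "tool_from_camera" (4x4, takes a point from camera to tool coordinates, whose origin is the TCP and whose axes are the tool frame's). Camera axes: x right, y down, z forward; pixel columns grow to the right and rows downward; lengths in m; the calibration is good to about 2 mm. A picture is of the moment at which its call begins: read the wrist's pose just before it. get_calibration takes no time and is no camera call.
- hand_in(): hands the job in, once; it reports no verdict.
Trained networks look in the newest picture that a camera, given by its name, has taken for a name from the list of things; names that differ only in an ending like _2 or _b are one class to them, and where a whole thing is asked for, a point or a joint stands for the part that bears it (a point fixed in the world has none). Each returns a list of dicts, best first, with "conf" (0 to 1); they miss things now and then, are a little off and sometimes report something else, mostly with a low value. They report only what shows in the picture. A call takes as long as a camera call. They do not tell look-alikes from the thing itself.
- spot_in(camera, target): "location" ([column, row] in pixels, amid what is visible of it).
- mark_of(camera, target): "location" ([column, row] in pixels: a listed point, or the origin of a listed thing).
The state is a dict: "time": time; "q": joint angles; "joint_velocities": joint speeds; "joint_torque": joint torques, N m; "position": TCP position; "tool_rot": TCP orientation; "ft_force": force on the tool from outside, world axes, zero at the start; "moment": the same for the moment, N m; "grip_width": finger opening in m.
Only numpy, scipy, OpenCV 4.12 (cv2) and the standard library are available. Lean on these libraries where they do the work, as an engineer would, in place of code of your own. Each camera call takes 0.05 s, during which the arm holds its last target. There are 200 camera calls.

## Working session

There is one attempt and no reset: what is moved stays moved. The work goes in short steps, Python scripts to look and compute and a tool call to move; the robot and the scene stay as the last step left them, time stands still between calls to the robot, and variables do not carry over. Pictures are saved under pics/ and viewed, about 12 in all and at most 16, crops included, and the job is handed in when it is done.

Besides the shell and the picture viewer there is one more tool, called after "Emit:" by a JSON object that holds its "api" and its "payload". drive_tool: Moves the arm, as the interface text tells. Its arguments: {"type":"object","properties":{"plan":{"type":"array","items":{"type":"array","items":{"type":"number"}}},"newtons":{"type":"number"}},"required":["plan"]}

```bash
ls; mkdir -p pics; cat > h.py <<'E'
from rig import *
import numpy as np, cv2
from scipy.spatial.transform import Rotation as R
def cam(name):
    c=get_calibration(name)
    if name=="wrist":
        o=get_obs(); T=np.eye(4); T[:3,:3]=R.from_quat(o["tool_rot"]).as_matrix(); T[:3,3]=o["position"]
        M=T@np.array(c["tool_from_camera"]); return c,M[:3,3],M[:3,:3]
    return c,np.array(c["origin"]),np.array(c["rotation"])
def w(C,px,z):
    c,o,r=C; d=r@np.array([(px[0]-c["cx"])/c["fx"],(px[1]-c["cy"])/c["fy"],1]); return o+d*(z-o[2])/d[2]
Z=dict(pot_a_mid=.025,vial_mid=.0265,rock_mid=.016,magnet_mid=.006,kit_tray_three=0,kit_tray_two=0,spot_plate=0,marker_pen=0)
E
python3 - <<'E'
from h import *
o=get_obs(); print(o["time"],o["position"],o["tool_rot"],R.from_quat(o["tool_rot"]).as_matrix().round(3))
for n in("scene","side"):
    C=cam(n); im=camera(n); cv2.imwrite(f"pics/{n}0.png",im); print(n,C[1].round(3))
    for t,z in Z.items():
        print(t,[(np.round(d["location"]),round(d["conf"],2),w(C,d["location"],z)[:2].round(3)) for d in mark_of(n,t)])
E
```

```text
pics
0.0 [ 0.28105826 -0.55740217  0.22154551] [-0.16357805  0.68871078 -0.6871612   0.1634906 ] [[-0.893 -0.001  0.45 ]
 [-0.45   0.002 -0.893]
 [-0.    -1.    -0.002]]
scene [-0.031  0.443  0.584]
pot_a_mid []Traceback (most recent call last):
  File "<stdin>", line 6, in <module>
  File "h.py", line 11, in w
    c,o,r=C; d=r@np.array([(px[0]-c["cx"])/c["fx"],(px[1]-c["cy"])/c["fy"],1]); return o+d*(z-o[2])/d[2]
               ~^~~~~~~~~~~~~~~~~~~~~~~~~~~~~~~~~~~~~~~~~~~~~~~~~~~~~~~~~~~~~~
ValueError: matmul: Input operand 1 has a mismatch in its core dimension 0, with gufunc signature (n?,k),(k,m?)->(n?,m?) (size 3 is different from 4)
```

```bash
sed -i 's/return c,np.array(c\["origin"\]),np.array(c\["rotation"\])/return c,np.array(c["origin"]),R.from_quat(c["rotation"]).as_matrix()/' h.py
python3 - <<'E'
from h import *
for n in("scene","side"):
    C=cam(n); im=camera(n); cv2.imwrite(f"pics/{n}0.png",im); print(n,C[1].round(3),get_calibration(n)["rotation"])
    for t,z in Z.items():
        print(t,[(np.round(d["location"]),round(d["conf"],2),w(C,d["location"],z)[:2].round(3)) for d in mark_of(n,t)])
c=get_calibration("wrist");print(c)
E
```

```text
scene [-0.031  0.443  0.584] [-0.37031372  0.80389271 -0.42036779  0.19978786]
pot_a_mid []
vial_mid [(array([159., 344.]), 0.68, array([0.535, 0.306])), (array([346., 227.]), 0.51, array([ 0.591, -0.169])), (array([385., 254.]), 0.34, array([ 0.465, -0.16 ]))]
rock_mid []
magnet_mid [(array([395., 194.]), 0.59, array([ 0.647, -0.4  ])), (array([375., 219.]), 0.46, array([ 0.594, -0.27 ]))]
kit_tray_three [(array([278., 296.]), 0.59, array([0.528, 0.071]))]
kit_tray_two [(array([156., 346.]), 0.86, array([0.561, 0.305]))]
spot_plate [(array([287., 219.]), 0.87, array([ 0.744, -0.116])), (array([217., 251.]), 0.55, array([0.736, 0.083]))]
marker_pen [(array([219., 253.]), 0.76, array([0.727, 0.085]))]
side [-0.006 -1.155  0.579] [ 0.80751893 -0.20423999  0.13716067 -0.53608409]
pot_a_mid [(array([313., 312.]), 0.73, array([ 0.437, -0.297]))]
vial_mid [(array([343., 268.]), 0.54, array([ 0.582, -0.159])), (array([372., 296.]), 0.25, array([ 0.567, -0.298]))]
rock_mid [(array([392., 336.]), 0.84, array([ 0.529, -0.421]))]
magnet_mid [(array([437., 318.]), 0.76, array([ 0.65 , -0.396])), (array([374., 296.]), 0.59, array([ 0.59 , -0.268]))]
kit_tray_three [(array([273., 243.]), 0.8, array([0.528, 0.093])), (array([315., 312.]), 0.25, array([ 0.461, -0.259]))]
kit_tray_two []
spot_plate [(array([391., 258.]), 0.67, array([ 0.736, -0.118])), (array([274., 244.]), 0.29, array([0.528, 0.089]))]
marker_pen []
{'fx': 402.9707252330183, 'fy': 402.9707252330183, 'cx': 322.17834116670224, 'cy': 236.07528222396914, 'tool_from_camera': array([[ 1.12137502e-03,  9.65030906e-01,  2.62133732e-01,
        -7.08351298e-02],
       [-7.48827470e-04, -2.62133013e-01,  9.65031462e-01,
        -1.62674017e-01],
       [ 9.99999091e-01, -1.27845512e-03,  4.28692238e-04,
         2.72026100e-04],
       [ 0.00000000e+00,  0.00000000e+00,  0.00000000e+00,
         1.00000000e+00]])}
```

View pics/scene0.png

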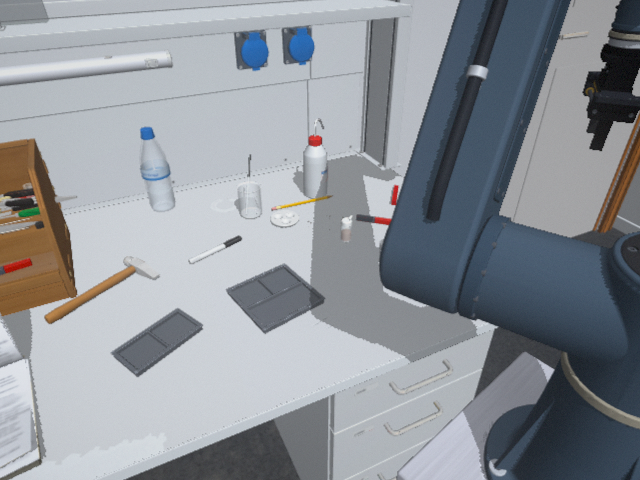

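View pics/side0.png

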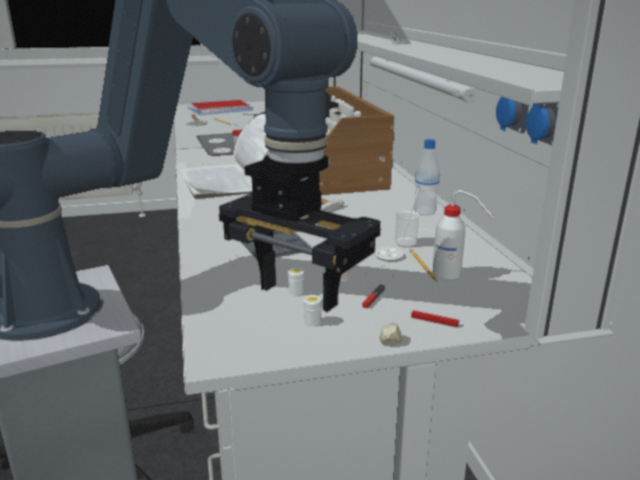

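```bash
cat >> h.py <<'E'
def go(*ts):
    """ts: (x,y,z,yaw_deg of tool x); prints shift (mm) and turn (deg) from the pose now"""
    o=get_obs(); r=R.from_quat(o["tool_rot"]).as_matrix(); p=np.array(o["position"])
    for x,y,z,a in ts:
        a=np.radians(a); xt=np.array([np.cos(a),np.sin(a),0]); yt=np.array([0,0,-1.]); D=np.stack([xt,yt,np.cross(xt,yt)],1)
        print("go",(x,y,z),(r.T@(np.array([x,y,z])-p)*1e3).round(1),np.degrees(R.from_matrix(r.T@D).as_rotvec()).round(2))
def marks(n,ts,pic=None,zoff=0):
    C=cam(n); im=camera(n)
    if pic: cv2.imwrite(f"pics/{pic}.png",im)
    for t in ts:
        print(t,[(np.round(d["location"]),round(d["conf"],2),w(C,d["location"],Z[t]+zoff)[:2].round(4)) for d in mark_of(n,t)])
    return C,im
E
python3 -c "
from h import *
go((.605,-.27,.3,180))"
```

```text
go (0.605, -0.27, 0.3) [-418.7  -77.4 -111.6] [ 0.   26.74 -0.  ]
```

Emit:
{"api": "drive_tool", "payload": {"plan": [[-418.7,-77.4,-111.6,0,26.74,0,87],[-418.7,-77.4,-111.6,0,26.74,0,87],[-418.7,-77.4,-111.6,0,26.74,0,87],[-418.7,-77.4,-111.6,0,26.74,0,87],[-418.7,-77.4,-111.6,0,26.74,0,87],[-418.7,-77.4,-111.6,0,26.74,0,87],[-418.7,-77.4,-111.6,0,26.74,0,87],[-418.7,-77.4,-111.6,0,26.74,0,87],[-418.7,-77.4,-111.6,0,26.74,0,87],[-418.7,-77.4,-111.6,0,26.74,0,87]]}}

```text
time: 2.05
position: [0.6094, -0.2656, 0.3013]
tool_rot: [-0.001, 0.707, -0.707, 0.004]
ft_force: [-0.4, -0.4, 0.6]
grip_width: 0.087
```

Emit:
{"api": "drive_tool", "payload": {"plan": [[0,0,0,0,0,0,87],[0,0,0,0,0,0,87]]}}

```text
time: 2.25
position: [0.604, -0.2705, 0.2994]
tool_rot: [-0.0, 0.707, -0.707, -0.001]
ft_force: [0.2, -0.1, 0.3]
grip_width: 0.0868
```

```bash
python3 -c "
from h import *
o=get_obs();print(o['time'],o['position'],R.from_quat(o['tool_rot']).as_matrix().round(3))
marks('wrist',['pot_a_mid','vial_mid','rock_mid','magnet_mid'],'w1')
go((.6,.18,.32,180))"
```

```text
2.25 [ 0.60399183 -0.27054914  0.29942814] [[-1.    -0.002 -0.001]
 [ 0.001  0.    -1.   ]
 [ 0.002 -1.    -0.   ]]
pot_a_mid []
vial_mid [(array([219., 213.]), 0.78, array([ 0.5835, -0.1581]))]
rock_mid [(array([450., 255.]), 0.67, array([ 0.5309, -0.4199]))]
magnet_mid [(array([313., 197.]), 0.89, array([ 0.5972, -0.2613])), (array([430., 153.]), 0.78, array([ 0.6467, -0.3918])), (array([ 30., 254.]), 0.18, array([0.5298, 0.0754]))]
go (0.6, 0.18, 0.32) [   5.   -20.1 -451.1] [ 0.01 -0.11  0.03]
```

View pics/w1.png

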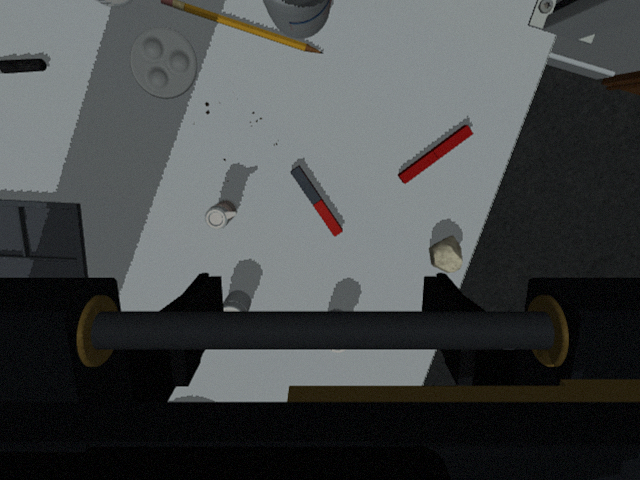

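Emit:
{"api": "drive_tool", "payload": {"plan": [[50,0,-20,0,0,0,87],[100,0,-40,0,0,0,87],[110,0,-40,0,0,0,87],[110,0,-40,0,0,0,87],[110,0,-40,0,0,0,87]]}}

```text
time: 3.0
position: [0.4954, -0.231, 0.3007]
tool_rot: [-0.001, -0.707, 0.708, -0.0]
ft_force: [0.2, 0.5, 0.1]
grip_width: 0.087
```

```bash
python3 -c "
from h import *
marks('wrist',['pot_a_mid','vial_mid','rock_mid','magnet_mid'],'w2')
go((.53,.18,.3,180))"
```

```text
pot_a_mid [(array([372., 240.]), 0.89, array([ 0.4432, -0.2889]))]
vial_mid [(array([254., 110.]), 0.78, array([ 0.5839, -0.162 ]))]
rock_mid [(array([493., 158.]), 0.77, array([ 0.5333, -0.4193]))]
magnet_mid [(array([353.,  97.]), 0.86, array([ 0.5975, -0.2654])), (array([478.,  47.]), 0.64, array([ 0.6471, -0.3953])), (array([493., 159.]), 0.55, array([ 0.5314, -0.4239]))]
go (0.53, 0.18, 0.3) [-3.420e+01 -3.000e-01 -4.105e+02] [-0.01  0.01 -0.02]
```

Emit:
{"api": "drive_tool", "payload": {"plan": [[-36,0,-410,0,0,0,87],[-36,0,-410,0,0,0,87],[-36,0,-410,0,0,0,87],[-36,0,-410,0,0,0,87],[-36,0,-410,0,0,0,87],[-36,0,-410,0,0,0,87],[-36,0,-410,0,0,0,87],[-36,0,-410,0,0,0,87],[-36,0,-410,0,0,0,87],[-36,0,-410,0,0,0,87]]}}

```text
time: 4.25
position: [0.5311, 0.182, 0.2995]
tool_rot: [0.002, -0.707, 0.707, -0.001]
ft_force: [-0.5, -1.0, -0.6]
grip_width: 0.0872
```

Emit:
{"api": "drive_tool", "payload": {"plan": [[0,0,0,0,0,0,87],[0,0,0,0,0,0,87]]}}

```text
time: 4.45
position: [0.5311, 0.1783, 0.2998]
tool_rot: [-0.0, -0.707, 0.707, 0.001]
ft_force: [0.2, 0.9, -0.9]
grip_width: 0.0871
```

```bash
python3 -c "
from h import *
o=get_obs();print(o['time'],o['position'],R.from_quat(o['tool_rot']).as_matrix().round(3))
marks('wrist',['kit_tray_three','kit_tray_two'],'w3')"
```

```text
4.45 [0.53109652 0.17833072 0.29977285] [[-1.    -0.001 -0.002]
 [ 0.002 -0.001 -1.   ]
 [ 0.001 -1.     0.001]]
kit_tray_three [(array([405., 194.]), 0.9, array([0.5268, 0.0814]))]
kit_tray_two [(array([215., 163.]), 0.73, array([0.5629, 0.2985]))]
```

View pics/w2.png

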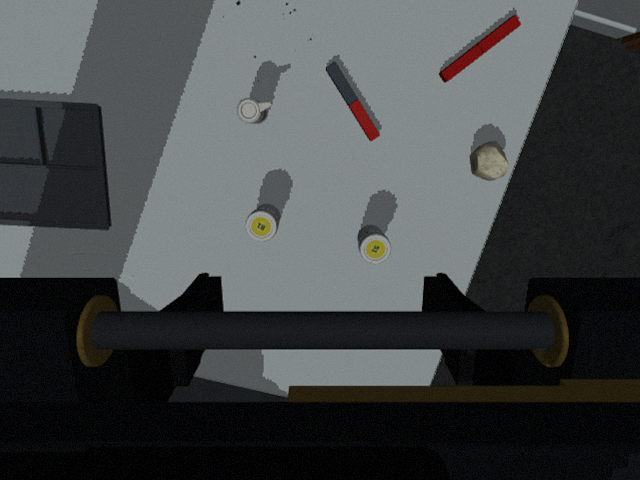

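View pics/w3.png

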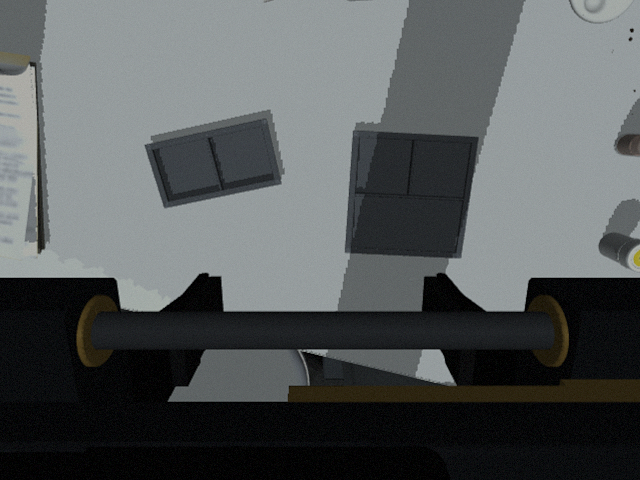

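```bash
python3 - <<'E'
from h import *
c=get_calibration("wrist"); Rw=np.array([[-1,0,0],[0,0,-1],[0,-1.,0]])
def C(p):
    T=np.eye(4);T[:3,:3]=Rw;T[:3,3]=p;M=T@c["tool_from_camera"];return c,M[:3,3],M[:3,:3]
A=C([.4954,-.231,.3007]);B=C([.531,.1785,.2998])
for n,px,z in[("potA",(262,225),.05),("potB",(374,248),.05),("vial",(249,110),.053),("tab",(269,104),.05),("mag+",(332,66),.012),("mag-",(374,137),.012),("rock",(489,160),.02)]: print(n,w(A,px,z)[:2].round(4))
def tray(n,P):
    P=np.array([w(B,p,.012)[:2] for p in P]); s=[np.linalg.norm(P[i]-P[(i+1)%4]).round(4) for i in range(4)]
    v=P[0]-P[1]+P[3]-P[2]; a=np.degrees(np.arctan2(v[1],v[0]))-90; m=P.mean(0); print(n,m.round(4),"yaw",a.round(1),s,"diag",np.linalg.norm(P[0]-P[2]).round(4),np.linalg.norm(P[1]-P[3]).round(4))
    v=P[0]-P[3]+P[1]-P[2]; print(" yaw from x",np.degrees(np.arctan2(v[1],v[0])).round(1))
tray("three",[(355,131),(478,137),(462,258),(346,251)])
tray("two",[(147,146),(270,119),(282,183),(165,207)])
# crop tray two and three enlarged
im=cv2.imread("pics/w3.png")[95:275,130:500]; im=cv2.convertScaleAbs(im,alpha=1.7); cv2.imwrite("pics/w3c.png",cv2.resize(im,None,fx=2.1,fy=2.1))
E
```

```text
potA [ 0.4665 -0.1684]
potB [ 0.441  -0.2873]
vial [ 0.5823 -0.1608]
tab [ 0.588  -0.1801]
mag+ [ 0.6275 -0.2423]
mag- [ 0.5557 -0.2884]
rock [ 0.5315 -0.413 ]
three [0.5258 0.0783] yaw -3.2 [np.float64(0.1339), np.float64(0.1383), np.float64(0.1369), np.float64(0.1361)] diag 0.1937 0.1918
 yaw from x -2.7
two [0.562  0.2952] yaw 11.6 [np.float64(0.1381), np.float64(0.0696), np.float64(0.1363), np.float64(0.0688)] diag 0.1517 0.1556
 yaw from x 9.8
```

View pics/w3c.png

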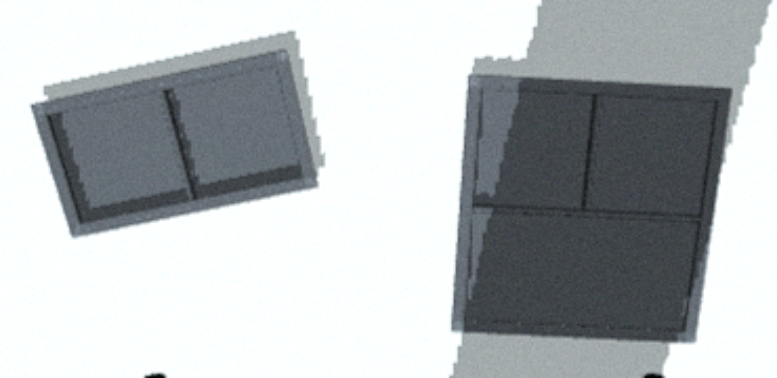

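Emit:
{"api": "drive_tool", "payload": {"plan": [[-63,150,443,0,-33,0,60],[-63,150,443,0,-33,0,60],[-63,150,443,0,-33,0,60],[-63,150,443,0,-33,0,60],[-63,150,443,0,-33,0,60],[-63,150,443,0,-33,0,60],[-63,150,443,0,-33,0,60],[-63,150,443,0,-33,0,60],[-63,150,443,0,-33,0,60],[-63,170,443,0,-33,0,60]]}}

```text
time: 5.6
position: [0.5955, -0.2689, 0.1316]
tool_rot: [0.198, -0.676, 0.681, -0.201]
ft_force: [0.7, -0.0, 0.8]
grip_width: 0.0601
```

Emit:
{"api": "drive_tool", "payload": {"plan": [[0,0,0,0,0,0,60],[0,0,0,0,0,0,60]]}}

```text
time: 5.8
position: [0.5926, -0.2641, 0.1287]
tool_rot: [-0.2, 0.679, -0.677, 0.199]
ft_force: [0.4, 1.6, 0.0]
grip_width: 0.0596
```

```bash
python3 - <<'E'
from h import *
C,im=marks('wrist',['magnet_mid'],'w4')
o=get_obs();print(o['time'],o['position'])
hsv=cv2.cvtColor(im,cv2.COLOR_BGR2HSV)[:275]
# red + dark-on-bright blob near the centre
m=((hsv[...,2]<75)|(hsv[...,1]>150)).astype(np.uint8)
n,l,s,cc=cv2.connectedComponentsWithStats(m)
for i in range(1,n):
    if s[i,4]>400:
        ys,xs=np.nonzero(l==i); r=cv2.minAreaRect(np.stack([xs,ys],1).astype(np.float32)); b=cv2.boxPoints(r); P=np.array([w(C,p,.012)[:2] for p in b]); print(s[i],P.mean(0).round(4),P.round(3).tolist())
go((.594,-.265,.004,-147.3))
E
```

```text
magnet_mid [(array([321., 224.]), 0.92, array([ 0.5936, -0.2621])), (array([508., 261.]), 0.74, array([ 0.6459, -0.395 ]))]
5.9 [ 0.59383611 -0.26260448  0.13066673]
[430   0  35  38 448] [ 0.751  -0.2572] [[0.752, -0.241], [0.759, -0.244], [0.75, -0.273], [0.743, -0.27]]
[166 143  41  31 527] [ 0.5887 -0.1593] [[0.585, -0.143], [0.599, -0.147], [0.593, -0.175], [0.578, -0.172]]
[ 314  164   19  111 1857] [ 0.5981 -0.2617] [[0.628, -0.234], [0.635, -0.244], [0.568, -0.289], [0.561, -0.279]]
[ 447  248  128   27 2458] [ 0.6461 -0.393 ] [[0.624, -0.351], [0.68, -0.424], [0.669, -0.435], [0.612, -0.361]]
go (0.594, -0.265, 0.004) [  1.2 126.7   2.1] [-0.01  0.3  -0.03]
```

View pics/w4.png

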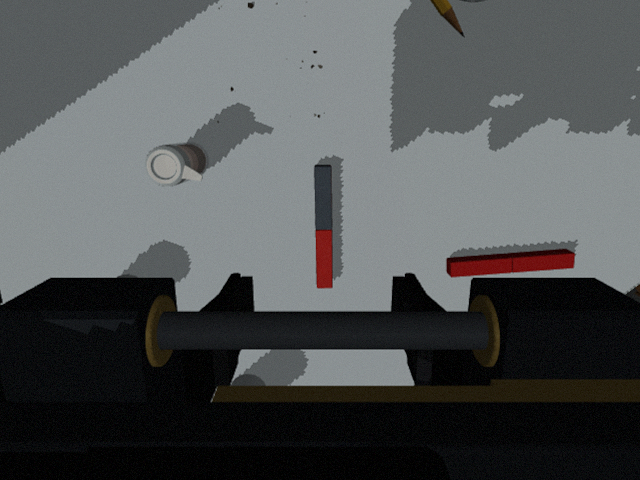

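Emit:
{"api": "drive_tool", "payload": {"plan": [[0,50,0,0,0,0,40],[0,95,0,0,0,0,40],[0,115,0,0,0,0,40],[0,125,0,0,0,0,40],[0,125,0,0,0,0,40],[0,125,0,0,0,0,5],[0,125,0,0,0,0,5],[0,125,0,0,0,0,5],[0,125,0,0,0,0,5],[0,125,0,0,0,0,5]], "newtons": 30}}

```text
time: 6.9
position: [0.5944, -0.2633, 0.0058]
tool_rot: [0.201, -0.678, 0.678, -0.201]
ft_force: [-0.2, 0.7, 3.2]
grip_width: 0.0114
```

Emit:
{"api": "drive_tool", "payload": {"plan": [[0,-20,0,0,0,0,5],[0,-70,0,0,0,0,5],[0,-90,0,0,0,0,5],[0,-90,0,0,0,0,5]]}}

```text
time: 7.3
position: [0.5964, -0.2646, 0.0988]
tool_rot: [0.199, -0.676, 0.68, -0.203]
ft_force: [0.6, 0.3, -0.5]
grip_width: 0.0115
```

```bash
python3 - <<'E'
from h import *
C,im=marks('wrist',['magnet_mid'],zoff=.09)
go((.4935,.0815,.1,-93),(.4935,.0815,.007,-93))
E
```

```text
magnet_mid [(array([324., 297.]), 0.8, array([ 0.5949, -0.2666])), (array([523., 277.]), 0.7, array([ 0.6502, -0.3351]))]
go (0.4935, 0.0815, 0.1) [-103.6   -5.1 -343.3] [ 3.0e-02 -5.4e+01 -0.0e+00]
go (0.4935, 0.0815, 0.007) [-103.6   87.9 -343.2] [ 3.0e-02 -5.4e+01 -0.0e+00]
```

Emit:
{"api": "drive_tool", "payload": {"plan": [[-103,-5,-343,0,-54,0,5],[-103,-5,-343,0,-54,0,5],[-103,-5,-343,0,-54,0,5],[-103,-5,-343,0,-54,0,5],[-103,-5,-343,0,-54,0,5],[-103,-5,-343,0,-54,0,5],[-103,-5,-343,0,-54,0,5],[-103,-5,-343,0,-54,0,5],[-103,-5,-343,0,-54,0,5],[-103,-5,-343,0,-54,0,5]]}}

```text
time: 8.4
position: [0.4937, 0.0801, 0.0991]
tool_rot: [-0.487, 0.513, -0.513, 0.486]
ft_force: [0.7, 1.4, -1.3]
grip_width: 0.0112
```

Emit:
{"api": "drive_tool", "payload": {"plan": [[0,0,0,0,0,0,5],[0,0,0,0,0,0,5]]}}

```text
time: 8.6
position: [0.4942, 0.0793, 0.0997]
tool_rot: [0.486, -0.513, 0.514, -0.486]
ft_force: [1.0, -0.4, -1.2]
grip_width: 0.0117
```

```bash
python3 - <<'E'
from h import *
C,im=marks('wrist',['magnet_mid','kit_tray_three'],'w5',zoff=.0)
go((.4935,.0815,.009,-93))
E
```

```text
magnet_mid [(array([322., 299.]), 0.93, array([0.4912, 0.0355]))]
kit_tray_three []
go (0.4935, 0.0815, 0.009) [-1.7 90.9 -0.5] [-0.01 -0.1   0.  ]
```

View pics/w5.png

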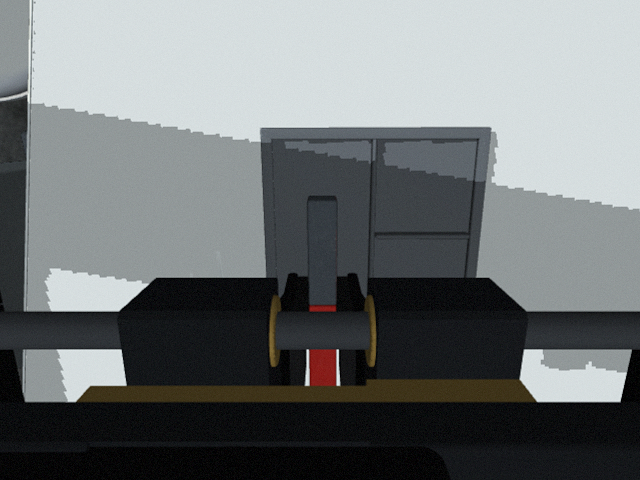

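Emit:
{"api": "drive_tool", "payload": {"plan": [[-1.5,45,-0.5,0,0,0,5],[-1.5,75,-0.5,0,0,0,5],[-1.5,86,-0.5,0,0,0,5],[-1.5,91,-0.5,0,0,0,5],[-1.5,91,-0.5,0,0,0,5],[-1.5,91,-0.5,0,0,0,24],[-1.5,91,-0.5,0,0,0,24],[-1.5,91,-0.5,0,0,0,24]]}}

```text
time: 9.55
position: [0.4937, 0.0822, 0.0096]
tool_rot: [0.486, -0.512, 0.513, -0.487]
ft_force: [0.5, -0.4, 1.0]
grip_width: 0.0226
```

Emit:
{"api": "drive_tool", "payload": {"plan": [[0,-15,0,0,0,0,24],[0,-60,0,0,0,0,60],[0,-110,0,0,0,0,60],[0,-110,0,0,0,0,60],[0,-110,0,0,0,0,60]]}}

```text
time: 10.05
position: [0.494, 0.0823, 0.1204]
tool_rot: [0.486, -0.512, 0.514, -0.488]
ft_force: [-0.7, -0.6, -0.2]
grip_width: 0.0483
```

```bash
python3 - <<'E'
from h import *
C,im=marks('wrist',['magnet_mid'],'w6',zoff=.003)
print([w((C),p,.012)[:2].round(4) for p in []],get_obs()['time'])
go((.4665,-.1684,.13,180))
E
```

```text
magnet_mid [(array([322., 235.]), 0.67, array([0.4937, 0.0794]))]
[] 10.15
go (0.4665, -0.1684, 0.13) [251.7 -11.7 -12.5] [9.000e-02 8.701e+01 8.000e-02]
```

View pics/w6.png

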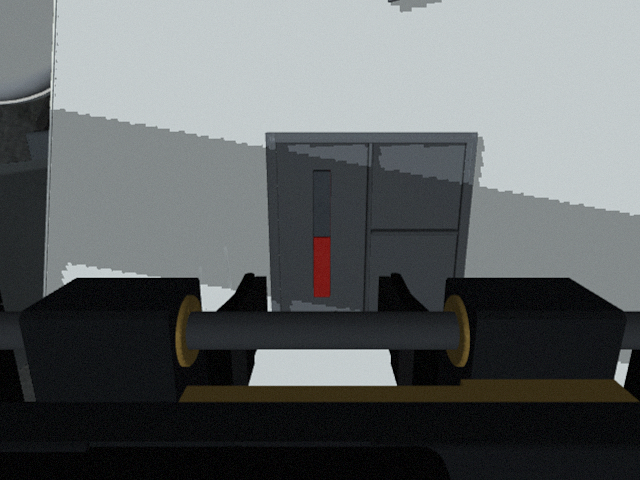

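```bash
python3 - <<'E'
from h import *
C=cam('wrist')
for p in [(417,187),(414,270),(322,230)]: print(w(C,p,.006)[:2].round(4))
go((.4665,-.1684,.13,-93),(.441,-.2873,.13,-93))
E
```

```text
[0.5578 0.1098]
[0.5562 0.0496]
[0.4913 0.0829]
go (0.4665, -0.1684, 0.13) [251.7 -11.7 -12.5] [ 0.11  0.01 -0.  ]
go (0.441, -0.2873, 0.13) [371.8 -11.7 -31.7] [ 0.11  0.01 -0.  ]
```

Emit:
{"api": "drive_tool", "payload": {"plan": [[252,-12,-13,0,0,0,70],[252,-12,-13,0,0,0,70],[252,-12,-13,0,0,0,70],[252,-12,-13,0,0,0,70],[252,-12,-13,0,0,0,70],[252,-12,-13,0,0,0,70],[252,-12,-13,0,0,0,70],[252,-12,-13,0,0,0,70]]}}

```text
time: 10.95
position: [0.4657, -0.1671, 0.1296]
tool_rot: [-0.487, 0.514, -0.511, 0.487]
ft_force: [-0.6, -0.0, -0.2]
grip_width: 0.0698
```

```bash
cat >> h.py <<'E'
def yellow(C,im):
    h=cv2.cvtColor(im,cv2.COLOR_BGR2HSV)[:290]; m=cv2.inRange(h,(18,120,120),(38,255,255))
    n,l,s,cc=cv2.connectedComponentsWithStats(m)
    for i in range(1,n):
        if s[i,4]>60: print("yellow",s[i],w(C,s[i,:2]+s[i,2:4]/2,.05)[:2].round(4))
E
python3 - <<'E'
from h import *
C,im=marks('wrist',['pot_a_mid'],'w7')
yellow(C,im)
go((.4665,-.1684,.02,-93))
E
```

```text
pot_a_mid [(array([296., 385.]), 0.82, array([ 0.4388, -0.2854]))]
yellow [308 229  33  31 676] [ 0.4664 -0.1674]
go (0.4665, -0.1684, 0.02) [  1.9 110.2   0.6] [ 0.13  0.13 -0.09]
```

Pot is centred. Grasp with TCP at 20 mm.

Emit:
{"api": "drive_tool", "payload": {"plan": [[0,50,0,0,0,0,70],[0,90,0,0,0,0,70],[0,105,0,0,0,0,70],[0,109,0,0,0,0,70],[0,109,0,0,0,0,25],[0,109,0,0,0,0,25],[0,109,0,0,0,0,25],[0,109,0,0,0,0,25],[0,109,0,0,0,0,25],[0,109,0,0,0,0,25]], "newtons": 20}}

```text
time: 12.05
position: [0.4672, -0.169, 0.0225]
tool_rot: [0.487, -0.513, 0.513, -0.487]
ft_force: [0.5, 0.9, 3.4]
grip_width: 0.0342
```

Emit:
{"api": "drive_tool", "payload": {"plan": [[0,-20,0,0,0,0,25],[0,-70,0,0,0,0,25],[0,-100,0,0,0,0,25],[0,-100,0,0,0,0,25]]}}

```text
time: 12.45
position: [0.4694, -0.1703, 0.1258]
tool_rot: [0.486, -0.51, 0.516, -0.488]
ft_force: [0.5, -0.8, -0.9]
grip_width: 0.0338
```

```bash
python3 - <<'E'
from h import *
go((.559,.110,.12,-93),(.559,.110,.025,-93))
E
```

```text
go (0.559, 0.11, 0.12) [-284.6    5.1   74.8] [-0.45  0.01  0.26]
go (0.559, 0.11, 0.025) [-285.   100.1   74. ] [-0.45  0.01  0.26]
```

Emit:
{"api": "drive_tool", "payload": {"plan": [[-283,0,77,0,0,0,25],[-283,0,77,0,0,0,25],[-283,0,77,0,0,0,25],[-283,0,77,0,0,0,25],[-283,0,77,0,0,0,25],[-283,0,77,0,0,0,25],[-283,0,77,0,0,0,25],[-283,0,77,0,0,0,25],[-283,0,77,0,0,0,25]]}}

```text
time: 13.35
position: [0.5575, 0.109, 0.1211]
tool_rot: [-0.487, 0.514, -0.513, 0.486]
ft_force: [0.3, 0.2, -1.0]
grip_width: 0.0339
```

```bash
python3 - <<'E'
from h import *
C=cam('wrist'); im=camera('wrist'); 
go((.559,.110,.0245,-93))
E
```

```text
go (0.559, 0.11, 0.0245) [-1.5 96.8  1.4] [ 0.11 -0.09  0.02]
```

Emit:
{"api": "drive_tool", "payload": {"plan": [[-1,45,1,0,0,0,25],[-1,80,1,0,0,0,25],[-1,92,1,0,0,0,25],[-1,96,1,0,0,0,25],[-1,96.5,1,0,0,0,25],[-1,96.5,1,0,0,0,46],[-1,96.5,1,0,0,0,46],[-1,96.5,1,0,0,0,46],[-1,96.5,1,0,0,0,46]]}}

```text
time: 14.3
position: [0.56, 0.1108, 0.0259]
tool_rot: [0.487, -0.513, 0.513, -0.487]
ft_force: [-0.3, -0.0, 0.7]
grip_width: 0.0454
```

Emit:
{"api": "drive_tool", "payload": {"plan": [[0,-20,0,0,0,0,46],[0,-60,0,0,0,0,60],[0,-100,0,0,0,0,60],[0,-110,0,0,0,0,60],[0,-110,0,0,0,0,60]]}}

```text
time: 14.8
position: [0.561, 0.111, 0.1375]
tool_rot: [0.486, -0.512, 0.514, -0.488]
ft_force: [-0.6, -0.5, -0.1]
grip_width: 0.0593
```

```bash
python3 - <<'E'
from h import *
C,im=marks('wrist',['pot_a_mid'],'w8',zoff=.003); yellow(C,im)
# vial: axis .5823,-.1608 ; tab dir
t=np.array([.588-.5823,-.1801+.1608]); print("tab angle",np.degrees(np.arctan2(t[1],t[0])))
print(get_obs()['time']); go((.5823,-.1608,.135,-70))
E
```

```text
pot_a_mid []
tab angle -73.54619073104358
14.9
go (0.5823, -0.1608, 0.135) [270.   -0.4  37.7] [ 9.000e-02 -2.299e+01 -1.000e-02]
```

View w8.

View pics/w8.png

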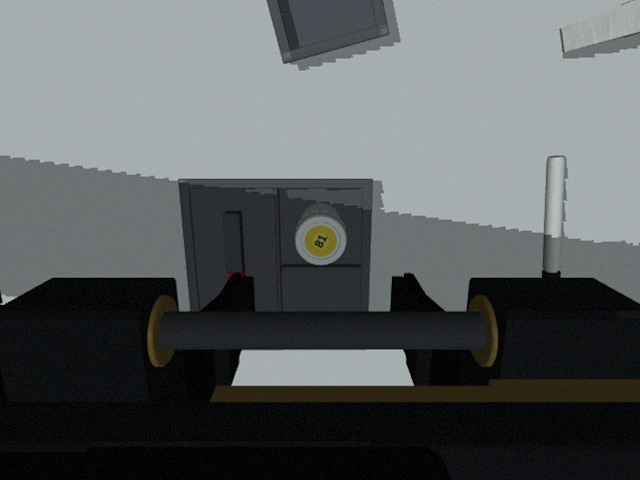

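Emit:
{"api": "drive_tool", "payload": {"plan": [[269,0,39,0,-19.5,0,70],[269,0,39,0,-19.5,0,70],[269,0,39,0,-19.5,0,70],[269,0,39,0,-19.5,0,70],[269,0,39,0,-19.5,0,70],[269,0,39,0,-19.5,0,70],[269,0,39,0,-19.5,0,70],[269,0,39,0,-19.5,0,70],[269,0,39,0,-19.5,0,70]]}}

```text
time: 15.8
position: [0.5833, -0.1581, 0.1339]
tool_rot: [0.567, -0.424, 0.421, -0.567]
ft_force: [-0.4, 0.3, 0.1]
grip_width: 0.0696
```

```bash
python3 - <<'E'
from h import *
C,im=marks('wrist',['vial_mid'],'w9')
o=get_obs();print(o['time'],o['position'])
go((.583,-.161,.018,-73.5))
E
```

```text
vial_mid [(array([320., 238.]), 0.7, array([ 0.582 , -0.1618]))]
15.9 [ 0.58390088 -0.1579443   0.13472155]
go (0.583, -0.161, 0.018) [  2.9 116.7  -1.6] [ 0.09  0.12 -0.09]
```

View pics/w9.png

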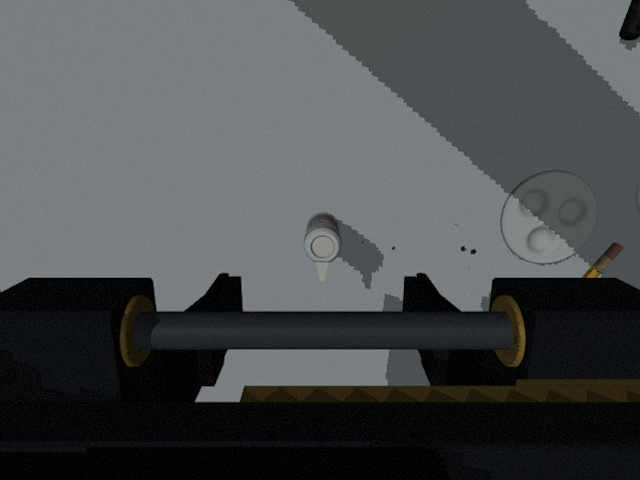

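Emit:
{"api": "drive_tool", "payload": {"plan": [[2.5,50,0,0,0,0,60],[2.5,95,0,0,0,0,60],[2.5,112,0,0,0,0,50],[2.5,116,0,0,0,0,50],[2.5,116,0,0,0,0,40],[2.5,116,0,0,0,0,30],[2.5,116,0,0,0,0,15],[2.5,116,0,0,0,0,15],[2.5,116,0,0,0,0,15],[2.5,116,0,0,0,0,15]], "newtons": 15}}

```text
time: 16.9
position: [0.5861, -0.1626, 0.0208]
tool_rot: [-0.566, 0.422, -0.424, 0.567]
ft_force: [-0.0, 0.7, 6.1]
grip_width: 0.0241
```

Emit:
{"api": "drive_tool", "payload": {"plan": [[0,0,0,0,0,0,15],[0,-10,0,0,0,0,15],[0,-35,0,0,0,0,15],[0,-70,0,0,0,0,15],[0,-95,0,0,0,0,15],[0,-100,0,0,0,0,15],[0,-100,0,0,0,0,15],[0,-100,0,0,0,0,15]]}}

```text
time: 17.7
position: [0.5843, -0.1618, 0.1184]
tool_rot: [0.567, -0.424, 0.422, -0.566]
ft_force: [0.4, 0.6, 0.1]
grip_width: 0.0241
```

```bash
python3 - <<'E'
from h import *
go((.557,.0465,.12,-93),(.557,.0465,.022,-93))
E
```

```text
go (0.557, 0.0465, 0.12) [-207.5   -1.3   33. ] [ 0.11 19.5  -0.07]
go (0.557, 0.0465, 0.022) [-207.4   96.7   33.2] [ 0.11 19.5  -0.07]
```

Emit:
{"api": "drive_tool", "payload": {"plan": [[-20,0,3,0,2,0,15],[-55,0,9,0,5,0,15],[-95,0,15,0,9,0,15],[-135,0,21,0,13,0,15],[-172,0,27,0,16.5,0,15],[-198,0,31,0,18.5,0,15],[-207,0,33,0,19.5,0,15],[-207,0,33,0,19.5,0,15],[-207,0,33,0,19.5,0,15]]}}

```text
time: 18.6
position: [0.5575, 0.0455, 0.1183]
tool_rot: [-0.488, 0.513, -0.512, 0.486]
ft_force: [-0.1, -0.0, -0.2]
grip_width: 0.0242
```

```bash
python3 - <<'E'
from h import *
C=cam('wrist'); im=camera('wrist'); cv2.imwrite('pics/w10.png',im)
go((.557,.0465,.022,-93))
E
```

```text
go (0.557, 0.0465, 0.022) [-1.4 96.5 -0.7] [0.09 0.   0.01]
```

View pics/w10.png

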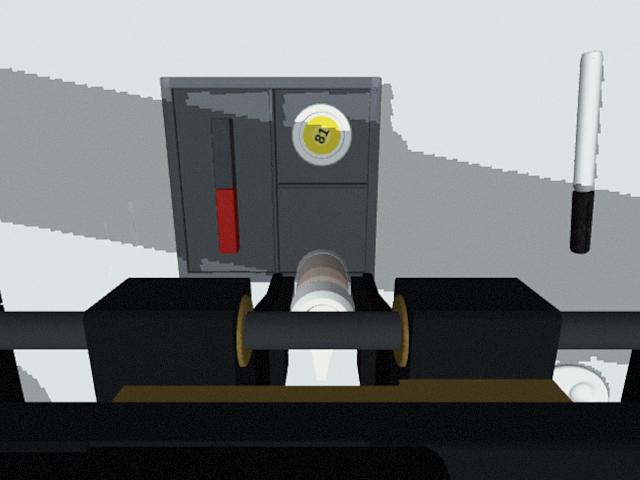

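Emit:
{"api": "drive_tool", "payload": {"plan": [[-1,30,-0.5,0,0,0,15],[-1,65,-0.5,0,0,0,15],[-1,88,-0.5,0,0,0,15],[-1,94,-0.5,0,0,0,15],[-1,96.5,-0.5,0,0,0,15],[-1,96.5,-0.5,0,0,0,15],[-1,96.5,-0.5,0,0,0,27],[-1,96.5,-0.5,0,0,0,32],[-1,96.5,-0.5,0,0,0,40],[-1,96.5,-0.5,0,0,0,44]]}}

```text
time: 19.65
position: [0.5579, 0.0465, 0.0231]
tool_rot: [0.487, -0.513, 0.513, -0.487]
ft_force: [-0.4, 0.5, -0.8]
grip_width: 0.0401
```

Emit:
{"api": "drive_tool", "payload": {"plan": [[0,0,0,0,0,0,44],[0,-10,0,0,0,0,44],[0,-50,0,0,0,0,44],[0,-90,0,0,0,0,50],[0,-130,0,0,0,0,60],[0,-180,0,0,0,0,60],[0,-180,0,0,0,0,60],[0,-180,0,0,0,0,60]]}}

```text
time: 20.45
position: [0.5583, 0.0467, 0.2051]
tool_rot: [0.486, -0.512, 0.514, -0.488]
ft_force: [0.3, 0.4, 0.3]
grip_width: 0.0597
```

```bash
python3 - <<'E'
from h import *
C,im=marks('wrist',['vial_mid','pot_a_mid'],'w11',zoff=.003)
print(get_obs()['time']); go((.532,-.418,.16,180))
E
```

```text
vial_mid []
pot_a_mid []
20.6
go (0.532, -0.418, 0.16) [4.654e+02 4.150e+01 2.000e-01] [ 0.16 87.01  0.14]
```

View pics/w11.png

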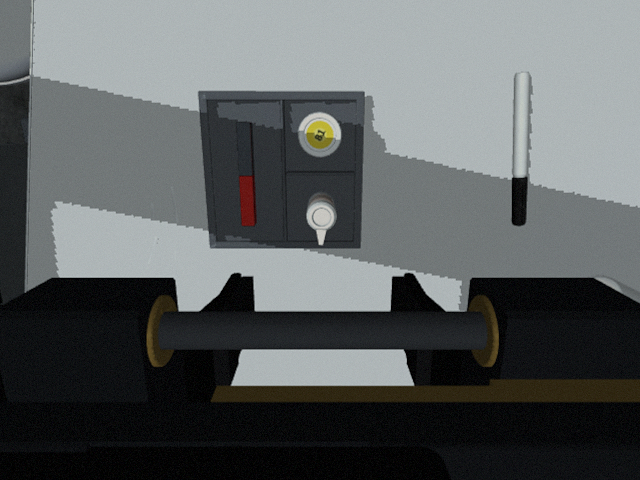

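Emit:
{"api": "drive_tool", "payload": {"plan": [[465,40,0,0,0,0,87],[465,40,0,0,0,0,87],[465,40,0,0,0,0,87],[465,40,0,0,0,0,87],[465,40,0,0,0,0,87],[465,40,0,0,0,0,87],[465,40,0,0,0,0,87],[465,40,0,0,0,0,87],[465,40,0,0,0,0,87],[465,40,0,0,0,0,87]]}}

```text
time: 21.6
position: [0.5316, -0.4227, 0.1601]
tool_rot: [-0.486, 0.514, -0.513, 0.485]
ft_force: [-0.1, 1.0, -0.4]
grip_width: 0.0872
```

Emit:
{"api": "drive_tool", "payload": {"plan": [[0,0,0,0,0,0,87],[0,0,0,0,0,0,87],[0,0,0,0,0,0,87]]}}

```text
time: 21.9
position: [0.5334, -0.415, 0.1623]
tool_rot: [-0.487, 0.513, -0.511, 0.487]
ft_force: [-0.7, 0.2, -0.9]
grip_width: 0.0871
```

```bash
python3 - <<'E'
from h import *
C,im=marks('wrist',['rock_mid'],'w12')
o=get_obs(); print(o['time'],o['position'])
h=cv2.cvtColor(im,cv2.COLOR_BGR2HSV)
m=cv2.inRange(h,(12,35,60),(35,255,255)); m[275:]=0; m=cv2.morphologyEx(m,cv2.MORPH_CLOSE,np.ones((9,9)))
n,l,s,cc=cv2.connectedComponentsWithStats(m)
for i in range(1,n):
    if s[i,4]>500:
        ys,xs=np.nonzero(l==i); P=np.array([w(C,p,.016)[:2] for p in zip(xs,ys)])*1e3
        r=cv2.minAreaRect(P.astype(np.float32)); e,V=np.linalg.eigh(np.cov(P.T)); print(s[i],r,P.mean(0),np.sqrt(e)*4,np.degrees(np.arctan2(V[1],V[0])))
cv2.imwrite('pics/w12c.png',cv2.resize(im[90:290,200:460],None,fx=3,fy=3))
E
```

```text
rock_mid [(array([322., 221.]), 0.89, array([ 0.5325, -0.4152]))]
22.0 [ 0.53381893 -0.41539416  0.16307226]
[149  25  34  37 972] ((429.11431884765625, -281.41448974609375), (23.175783157348633, 23.14214324951172), 37.41704559326172) [ 429.05348968 -281.3859781 ] [23.68983384 23.83211103] [-151.98195421  118.01804579]
[ 294  197   53   46 1879] ((530.5618896484375, -414.6669921875), (41.442447662353516, 34.646480560302734), 11.654325485229492) [ 530.83063875 -414.39701069] [35.84255609 42.51641387] [ -68.99031517 -158.99031517]
```

View pics/w12c.png

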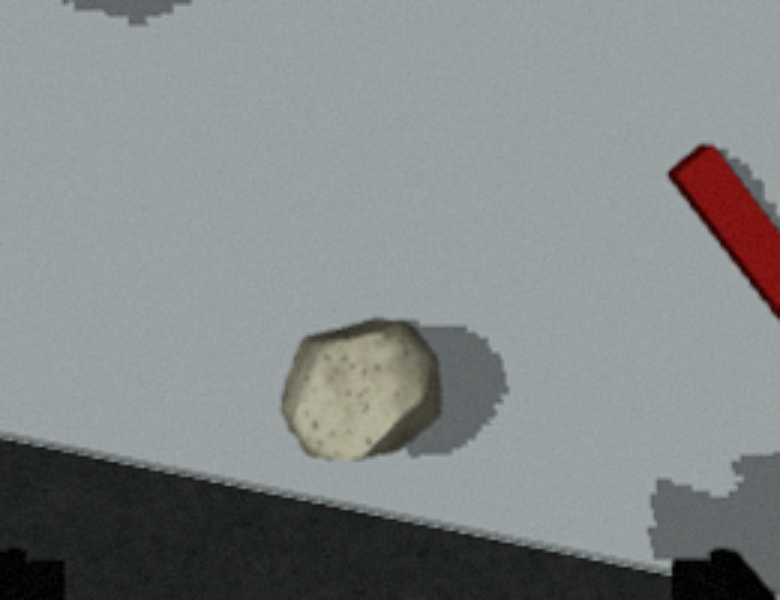

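Emit:
{"api": "drive_tool", "payload": {"plan": [[0,30,-2,0,71,0,70],[0,60,-2,0,71,0,70],[0,60,-2,0,71,0,70],[0,60,-2,0,71,0,70],[0,60,-2,0,71,0,70],[0,60,-2,0,71,0,70],[0,60,-2,0,71,0,70],[0,60,-2,0,71,0,70],[0,60,-2,0,71,0,70],[0,60,-2,0,71,0,70]]}}

```text
time: 23.0
position: [0.5319, -0.4162, 0.1035]
tool_rot: [0.099, -0.7, 0.7, -0.099]
ft_force: [-0.4, 0.1, -1.1]
grip_width: 0.0702
```

Emit:
{"api": "drive_tool", "payload": {"plan": [[0,0,0,0,0,0,70],[0,0,0,0,0,0,70]]}}

```text
time: 23.2
position: [0.5316, -0.4171, 0.1032]
tool_rot: [0.099, -0.7, 0.7, -0.099]
ft_force: [0.8, 0.0, 0.3]
grip_width: 0.0703
```

```bash
python3 - <<'E'
from h import *
C,im=marks('wrist',['rock_mid'],'w13')
o=get_obs(); print(o['time'],o['position'])
h=cv2.cvtColor(im,cv2.COLOR_BGR2HSV)
m=cv2.inRange(h,(12,35,60),(35,255,255)); m[285:]=0; m=cv2.morphologyEx(m,cv2.MORPH_CLOSE,np.ones((9,9)))
n,l,s,cc=cv2.connectedComponentsWithStats(m); print(s[1:])
go((.5315,-.4148,.013,-164))
E
```

```text
rock_mid [(array([323., 240.]), 0.72, array([ 0.5319, -0.4178]))]
23.3 [ 0.53149453 -0.41736803  0.10306352]
[[ 628  119   12   10  102]
 [ 624  129    2    1    2]
 [ 616  130    1    1    1]
 [ 627  138   13   11   72]
 [ 291  210   56   62 2728]]
go (0.5315, -0.4148, 0.013) [-0.7 90.1 -2.5] [-0.    0.05 -0.  ]
```

Emit:
{"api": "drive_tool", "payload": {"plan": [[0,45,-1.5,0,0,0,70],[0,80,-1.5,0,0,0,70],[0,90,-1.5,0,0,0,70],[0,90,-1.5,0,0,0,70],[0,90,-1.5,0,0,0,20],[0,90,-1.5,0,0,0,20],[0,90,-1.5,0,0,0,20],[0,90,-1.5,0,0,0,20],[0,90,-1.5,0,0,0,20],[0,90,-1.5,0,0,0,20]], "newtons": 30}}

```text
time: 24.3
position: [0.531, -0.4159, 0.0135]
tool_rot: [-0.098, 0.7, -0.7, 0.098]
ft_force: [-0.5, 0.6, 2.8]
grip_width: 0.0328
```

Emit:
{"api": "drive_tool", "payload": {"plan": [[0,-20,0,0,0,0,20],[0,-70,0,0,0,0,20],[0,-120,0,0,0,0,20],[0,-120,0,0,0,0,20],[0,-120,0,0,0,0,20]]}}

```text
time: 24.8
position: [0.5315, -0.4168, 0.1347]
tool_rot: [0.098, -0.699, 0.701, -0.099]
ft_force: [0.9, 0.5, -1.9]
grip_width: 0.0332
```

```bash
python3 - <<'E'
from h import *
im=camera('wrist'); cv2.imwrite('pics/w14.png',im)
go((.5555,.329,.133,-168),(.5555,.329,.133,-78.8))
E
```

```text
go (0.5555, 0.329, 0.133) [-2.294e+02  2.000e-01 -7.089e+02] [0.04 4.01 0.03]
go (0.5555, 0.329, 0.133) [-2.294e+02  2.000e-01 -7.089e+02] [ 6.000e-02 -8.519e+01 -1.000e-02]
```

Emit:
{"api": "drive_tool", "payload": {"plan": [[-15,0,-47,0,2,0,20],[-31,0,-95,0,4.8,0,20],[-46,0,-142,0,4.8,0,20],[-61,0,-189,0,4.8,0,20],[-76,0,-236,0,4.8,0,20],[-92,0,-284,0,4.8,0,20],[-107,0,-331,0,4.8,0,20],[-122,0,-378,0,4.8,0,20],[-138,0,-425,0,4.8,0,20],[-150,0,-463,0,4.8,0,20]]}}

```text
time: 25.85
position: [0.5453, 0.073, 0.1307]
tool_rot: [-0.071, 0.704, -0.703, 0.068]
ft_force: [0.3, 0.3, 0.6]
grip_width: 0.0335
```

```bash
python3 - <<'E'
from h import *
go((.5555,.329,.133,-168.8))
E
```

```text
go (0.5555, 0.329, 0.133) [ -60.    -2.2 -249.1] [0.1  0.07 0.29]
```

Emit:
{"api": "drive_tool", "payload": {"plan": [[-12,0,-48,0,0,0,20],[-24,0,-96,0,0,0,20],[-36,0,-144,0,0,0,20],[-48,0,-192,0,0,0,20],[-57,0,-230,0,0,0,20],[-60,0,-247,0,0,0,20],[-60,0,-249,0,0,0,20],[-60,0,-249,0,0,0,20],[-60,0,-249,0,0,0,20]]}}

```text
time: 26.75
position: [0.5576, 0.324, 0.1322]
tool_rot: [0.069, -0.703, 0.704, -0.068]
ft_force: [-1.5, -0.7, -0.8]
grip_width: 0.0332
```

```bash
python3 - <<'E'
from h import *
C,im=marks('wrist',['kit_tray_two'],'w15')
o=get_obs(); print(o['time'],o['position'])
go((.5555,.329,.0165,-168.8))
cv2.imwrite('pics/w15c.png',cv2.convertScaleAbs(im,alpha=1.3))
E
```

```text
kit_tray_two [(array([356., 224.]), 0.84, array([0.5624, 0.2984]))]
26.85 [0.55808449 0.32414869 0.13276169]
go (0.5555, 0.329, 0.0165) [  1.5 116.3  -5.3] [-0.03 -0.13  0.06]
```

View pics/w15c.png

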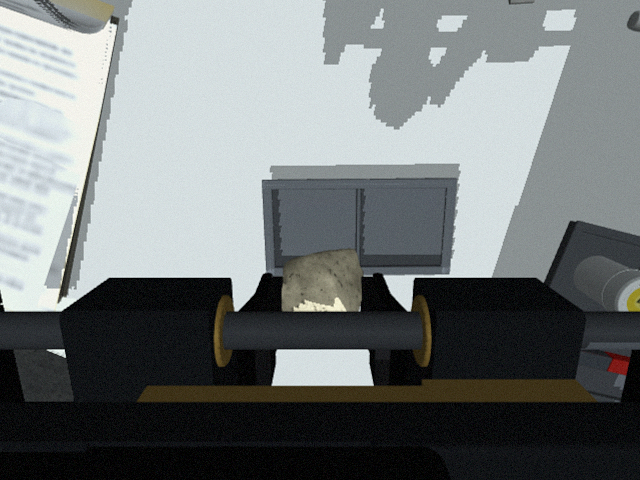

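```bash
python3 - <<'E'
from h import *
C=cam('wrist'); 
for p in [(315,226),(405,225),(360,225),(263,181),(458,178),(452,270),(268,275)]: print(w(C,p,.01)[:2].round(4))
P=np.mean([w(C,p,.012)[:2] for p in [(263,181),(458,178),(452,270),(268,275)]],0);print(P)
E
```

```text
[0.5581 0.3288]
[0.5714 0.2646]
[0.5651 0.2968]
[0.5833 0.371 ]
[0.6117 0.2361]
[0.5443 0.2214]
[0.514  0.3565]
[0.56380013 0.29656112]
```

Emit:
{"api": "drive_tool", "payload": {"plan": [[0,40,-5,0,0,0,20],[0,80,-5,0,0,0,20],[0,107,-5,0,0,0,20],[0,115,-5,0,0,0,20],[0,116,-5,0,0,0,20],[0,116,-5,0,0,0,50],[0,116,-5,0,0,0,50],[0,116,-5,0,0,0,50],[0,116,-5,0,0,0,50]]}}

```text
time: 27.75
position: [0.5574, 0.3311, 0.0176]
tool_rot: [-0.069, 0.704, -0.704, 0.069]
ft_force: [-0.2, -0.9, 0.0]
grip_width: 0.0486
```

Emit:
{"api": "drive_tool", "payload": {"plan": [[0,-20,0,0,0,0,50],[0,-70,0,0,0,0,60],[0,-116,0,0,0,0,60],[0,-116,0,0,0,0,60],[0,-116,0,0,0,0,60]]}}

```text
time: 28.25
position: [0.5577, 0.3315, 0.1348]
tool_rot: [-0.068, 0.704, -0.703, 0.07]
ft_force: [0.2, 0.0, -0.7]
grip_width: 0.0596
```

```bash
python3 - <<'E'
from h import *
C,im=marks('wrist',['rock_mid'],'w16',zoff=.003)
o=get_obs(); print(o['time'],o['position'])
h=cv2.cvtColor(im,cv2.COLOR_BGR2HSV)
m=cv2.inRange(h,(12,35,60),(35,255,255)); m[290:]=0; m[:,:240]=0;m[:,480:]=0
n,l,s,cc=cv2.connectedComponentsWithStats(m)
for i in range(1,n):
    if s[i,4]>300: print(s[i],w(C,cc[i],.019))
go((.45,-.05,.14,-120),(.439,-.2865,.13,-93))
E
```

```text
rock_mid [(array([329., 232.]), 0.95, array([0.5579, 0.3259]))]
28.35 [0.5558213  0.33065169 0.1319312 ]
[ 299  203   50   57 2140] [0.55883183 0.33057501 0.019     ]
go (0.45, -0.05, 0.14) [177.8  -7.5 352.8] [ 4.000e-02 -4.879e+01  1.400e-01]
go (0.439, -0.2865, 0.13) [234.6   2.8 582.7] [ 7.000e-02 -7.579e+01  1.400e-01]
```

Emit:
{"api": "drive_tool", "payload": {"plan": [[18,0,45,0,-8,0,70],[36,0,90,0,-16,0,70],[54,0,135,0,-24,0,70],[72,0,180,0,-32,0,70],[90,0,225,0,-40,0,70],[108,0,270,0,-48,0,70],[126,0,315,0,-56,0,70],[144,0,360,0,-64,0,70],[162,0,405,0,-72,0,70],[180,0,450,0,-80,0,70]]}}

```text
time: 29.35
position: [0.4716, -0.1193, 0.1313]
tool_rot: [-0.493, 0.508, -0.506, 0.492]
ft_force: [0.7, -0.0, 0.2]
grip_width: 0.0702
```

```bash
python3 - <<'E'
from h import *
go((.4395,-.2868,.13,-78.8))
E
```

```text
go (0.4395, -0.2868, 0.13) [168.4   1.1 -27.3] [  0.19 -12.82  -0.13]
```

Emit:
{"api": "drive_tool", "payload": {"plan": [[45,0,-10,0,-6,0,70],[90,0,-20,0,-10,0,70],[130,0,-24,0,-10,0,70],[145,0,-25,0,-10,0,70],[145,0,-25,0,-10,0,70],[145,0,-25,0,-10,0,70]]}}

```text
time: 29.95
position: [0.4426, -0.2605, 0.1319]
tool_rot: [-0.534, 0.465, -0.462, 0.534]
ft_force: [-0.3, 0.3, -0.1]
grip_width: 0.0699
```

```bash
python3 - <<'E'
from h import *
C,im=marks('wrist',['pot_a_mid'],'w17'); yellow(C,im)
o=get_obs(); print(o['time'],o['position'])
go((.4395,-.2868,.02,-78.8))
E
```

```text
pot_a_mid [(array([313., 269.]), 0.65, array([ 0.4389, -0.2876]))]
yellow [300 270  31  20 418] [ 0.4411 -0.2857]
30.05 [ 0.44307238 -0.2598576   0.13234101]
go (0.4395, -0.2868, 0.02) [ 26.4 112.3  -7.2] [ 0.09 -3.02 -0.15]
```

Emit:
{"api": "drive_tool", "payload": {"plan": [[20,5,-5,0,-3,0,70],[26,10,-6,0,-3,0,70],[26,10,-6,0,-3,0,70],[26,10,-6,0,-3,0,70]]}}

```text
time: 30.45
position: [0.4411, -0.2875, 0.1227]
tool_rot: [-0.546, 0.45, -0.449, 0.546]
ft_force: [-0.8, 0.4, -0.4]
grip_width: 0.07
```

```bash
python3 - <<'E'
from h import *
C,im=marks('wrist',['pot_a_mid'],'w18'); yellow(C,im)
o=get_obs(); print(o['time'],o['position'])
go((.4395,-.2865,.02,-78.8))
E
```

```text
pot_a_mid [(array([323., 235.]), 0.81, array([ 0.441 , -0.2866]))]
yellow [307 233  33  32 710] [ 0.4415 -0.2886]
30.55 [ 0.44120374 -0.28781523  0.12298124]
go (0.4395, -0.2865, 0.02) [ -1.5 103.   -1.4] [ 0.02 -0.1  -0.05]
```

Centred (column 323.5). Grasp.

Emit:
{"api": "drive_tool", "payload": {"plan": [[0,45,0,0,0,0,70],[0,85,0,0,0,0,70],[0,99,0,0,0,0,70],[0,102,0,0,0,0,70],[0,102,0,0,0,0,25],[0,102,0,0,0,0,25],[0,102,0,0,0,0,25],[0,102,0,0,0,0,25],[0,102,0,0,0,0,25],[0,102,0,0,0,0,25]], "newtons": 20}}

```text
time: 31.55
position: [0.4415, -0.2892, 0.0215]
tool_rot: [0.546, -0.449, 0.45, -0.546]
ft_force: [-0.8, -0.2, 3.6]
grip_width: 0.0338
```

Emit:
{"api": "drive_tool", "payload": {"plan": [[0,-20,0,0,0,0,25],[0,-70,0,0,0,0,25],[0,-120,0,0,0,0,25],[0,-130,0,0,0,0,25],[0,-130,0,0,0,0,25]]}}

```text
time: 32.05
position: [0.4422, -0.2899, 0.1531]
tool_rot: [0.546, -0.448, 0.451, -0.546]
ft_force: [0.5, 0.5, 0.0]
grip_width: 0.034
```

```bash
python3 - <<'E'
from h import *
go((.5698,.2648,.15,-78.8))
E
```

```text
go (0.5698, 0.2648, 0.15) [-519.8    1.5  231.8] [-0.17 -0.12  0.25]
```

Emit:
{"api": "drive_tool", "payload": {"plan": [[-43,0,19,0,0,0,25],[-86,0,38,0,0,0,25],[-129,0,58,0,0,0,25],[-172,0,77,0,0,0,25],[-215,0,96,0,0,0,25],[-258,0,115,0,0,0,25],[-301,0,134,0,0,0,25],[-344,0,154,0,0,0,25],[-387,0,173,0,0,0,25],[-415,0,185,0,0,0,25]]}}

```text
time: 33.05
position: [0.5418, 0.1569, 0.1483]
tool_rot: [0.547, -0.45, 0.448, -0.545]
ft_force: [0.4, -0.2, -0.3]
grip_width: 0.0339
```

Emit:
{"api": "drive_tool", "payload": {"plan": [[-40,0,18,0,0,0,25],[-75,0,34,0,0,0,25],[-98,0,44,0,0,0,25],[-104,0,46,0,0,0,25],[-104,0,46,0,0,0,25],[-104,0,46,0,0,0,25]]}}

```text
time: 33.65
position: [0.567, 0.2635, 0.1494]
tool_rot: [0.547, -0.45, 0.449, -0.545]
ft_force: [0.0, 0.1, 0.3]
grip_width: 0.0338
```

```bash
python3 - <<'E'
from h import *
o=get_obs(); print(o['time'],o['position'],o['grip_width'])
im=camera('wrist')
go((.5698,.2648,.025,-78.8))
E
```

```text
33.65 [0.56702798 0.26347823 0.14940448] 0.03381088988841273
go (0.5698, 0.2648, 0.025) [ -1.1 124.9   3. ] [ 0.16 -0.19  0.04]
```

Emit:
{"api": "drive_tool", "payload": {"plan": [[-1,45,2,0,0,0,25],[-1,90,2,0,0,0,25],[-1,115,2,0,0,0,25],[-1,123,2,0,0,0,25],[-1,124.5,2,0,0,0,25],[-1,124.5,2,0,0,0,25],[-1,124.5,2,0,0,0,48],[-1,124.5,2,0,0,0,48],[-1,124.5,2,0,0,0,48],[-1,124.5,2,0,0,0,48]]}}

```text
time: 34.7
position: [0.5704, 0.2663, 0.0271]
tool_rot: [-0.546, 0.449, -0.45, 0.546]
ft_force: [-0.3, -0.6, -0.7]
grip_width: 0.047
```

Emit:
{"api": "drive_tool", "payload": {"plan": [[0,-20,0,0,0,0,48],[0,-60,0,0,0,0,60],[0,-110,0,0,0,0,60],[0,-160,0,0,0,0,60],[0,-210,0,0,0,0,60],[0,-210,0,0,0,0,60],[0,-210,0,0,0,0,60]]}}

```text
time: 35.4
position: [0.5705, 0.2664, 0.2383]
tool_rot: [-0.545, 0.449, -0.45, 0.547]
ft_force: [-0.5, -0.1, -0.7]
grip_width: 0.0602
```

```bash
python3 - <<'E'
from h import *
C,im=marks('wrist',['pot_a_mid','rock_mid','kit_tray_two','vial_mid'],'w19',zoff=.003); yellow(C,im)
s=camera('scene'); cv2.imwrite('pics/scene1.png',s)
b=cv2.resize(s[200:400,90:350],None,fx=1.5,fy=1.5)
a=cv2.resize(im,(480,360)); out=np.zeros((360,800,3),np.uint8); out[:,:480]=a; b=cv2.resize(s[240:390,100:335],(320,204)); out[:204,480:]=b
cv2.imwrite('pics/final.png',out); print(get_obs()['time'])
E
```

```text
pot_a_mid [(array([322., 204.]), 0.67, array([0.5699, 0.2676]))]
rock_mid [(array([323., 134.]), 0.7, array([0.5592, 0.3302]))]
kit_tray_two [(array([318., 168.]), 0.67, array([0.5608, 0.2967]))]
vial_mid []
yellow [312 199  23  23 352] [0.5718 0.2658]
35.7
```

View pics/final.png

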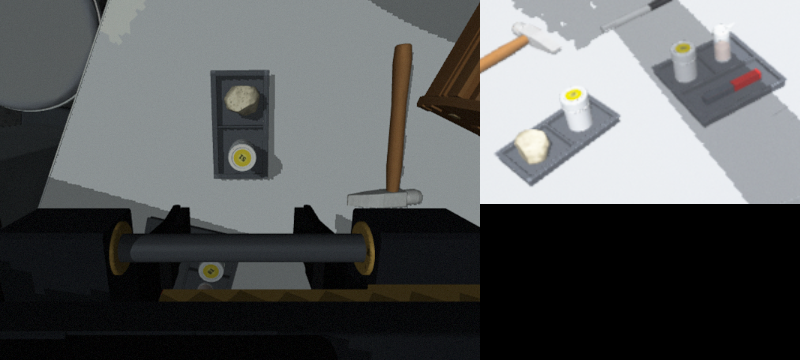

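The final picture shows both kits complete. Rock at about (240,98) and pot at (242,157) in the two-cell tray; pot, vial upright and magnet in the three-cell tray (right inset).

```bash
python3 -c "
from rig import *
print(hand_in())"
```

```text
the job is handed in; nothing more can be done
None
```

Both kits are made up and the job is handed in, at 35.7 s of the 115 s allowed.

- **Three-cell tray:** The bar magnet, half black and half red, lies lengthwise along the middle of the long cell. A white pot and the glass vial stand upright in the two small cells.
- **Two-cell tray:** The rock is in one cell and the other white pot stands upright in the other. The last close look put both within about 3 mm of their cell centres.
- **Left alone:** I did not touch the spot plate, the marker pen or the all-red look-alike.

The last wrist and scene pictures show all five things standing or lying in their cells. The wrist force readings I saw stayed under about 7 N.

The detectors did not report the vial or the first pot after they were placed, so those two, and their centring, were checked only by eye in the pictures. I did not measure the positions of the spot plate, pen or look-alike again at the end.

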